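# Load a sample jar into the drying box and hold the drawer on its seal

### The job

Stand the amber sample jar with the yellow lid upright in the open drawer of the white drying box, let go of it and slide the drawer shut. Then keep pressing the sprung black pad on the drawer front with the fingertips, with a steady push of about 10 newtons (never more than 25), so that the drawer stays home against its rubber seal while a colleague does up the side latches: finish while still pressing, without letting go. Leave the other two jars and the red wash bottle where they are.

Things in the scene. Friction and masses are not known exactly. Their poses are not given: they have to be found in the camera images.
- jar_amber: Sample jar to load: upright cylinder 48 mm in diameter, 55 mm high, amber body with a paper band and a yellow lid (top 14 mm, same diameter), about 0.1 to 0.2 kg. Origin: centre of its underside, z up.
- jar_red: Same jar with dark red body and steel lid; leave alone. Origin: centre of its underside.
- jar_dark: Same jar with blackish brown body and steel lid; leave alone. Origin: centre of its underside.
- wash_bottle: Red plastic bottle 62 mm in diameter, 138 mm high, with a thin white bent spout up to 185 mm; leave alone. Origin: centre of its underside. It stands on the bench, on the far side of the cutting board.
- board: White cutting board fixed on the bench, 150 mm (its x) by 290 mm (its y), 12 mm thick, on which the three jars stand in a row along its y, about 95 mm apart, in any order. Origin: on the bench, 35 mm along +x from the board's centre; z up. The jar row lies near x = -40 mm.
- drybox: White drying box fixed on the bench: 250 mm deep (its x), 260 mm wide (its y), 100 mm high. Origin: at bench height, middle of its front edge; x points into the box, away from the drawer's front, z up. A firm black rubber seal, 8 mm thick, runs round its front; a steel latch with a red lever sits on either side.
- drawer (a joint): How far the drawer is open, in m: about 0.13 to 0.16 at the start, 0 when it is fully shut with its front on the seal, which is a firm stop. It slides with about 1.5 N of friction and stays where it is left.
- pad_travel (a joint): How far the push pad is pressed in, in m: 0 when free, at most 0.010. Its spring takes 2 N per mm: 0.005 at 10 N.
- push_pad: Black rubber push pad in the middle of the drawer front, 90 mm wide, 44 mm high, 8 mm thick, standing on a spring 10 mm off the grey panel, so its face is 18 mm in front of the panel. Origin: centre of its outer face, 57 mm above the bench, 41 mm in front of the box's front edge when the drawer is shut and the pad free; x points into the box (push this way), y across, z up.
- drawer_load (a point): Good spot to stand the jar, moves with the drawer: on its inner floor, 65 mm behind the inside of its front, midway across, 18 mm above the bench. Axes as the drying box's. The inside is 202 mm wide and runs from x = -65 to +141 mm of this point, side walls rise 39 mm above it; the box's roof (underside 92 mm above the bench) covers what lies beyond the box's front edge.
- drawer_front: The drawer with its front: light grey panel 260 mm wide, 15 mm thick, 4 to 96 mm above the bench, with the push pad on it. Origin: middle of the panel's outer face, 57 mm above the bench; x points into the box, y across, z up. Moves with the drawer.
There are look-alikes about, which are no part of the job. Of the things that look like the jar_amber, the smallest one is meant.

How it is judged:
On the way, in this order (a step that is already met when the one before it is completed fails the run):
1. the amber jar stands upright inside the drawer, let go, while the drawer is still open (x of jar_amber in the frame of drawer_load between -0.07 and 0.15 m and y of jar_amber in the frame of drawer_load between -0.11 and 0.11 m and z of jar_amber in the frame of drawer_load between -0.006 and 0.008 m and angle between jar_amber's own z axis and vertical below 0.15 rad and linear speed of jar_amber below 0.02 m/s and contact force between each of the arm, the fingers and jar_amber below 0.1 N and value of joint drawer above 0.05 m), for 0.2 s.
2. the drawer is slid shut, up to its seal (value of joint drawer below 0.002 m), for 0.1 s.
At the end, for the whole second after the job is handed in: Through the last second the fingers press the push pad with 5 to 16 N, the drawer still and shut to within 2 mm; the amber jar stands upright in the drawer, at rest, not touched by the robot; the other jars and the bottle stand within 20 mm of their places (x of jar_amber in the frame of drawer_load between -0.07 and 0.15 m and y of jar_amber in the frame of drawer_load between -0.11 and 0.11 m and z of jar_amber in the frame of drawer_load between -0.006 and 0.008 m and angle between each of jar_amber, jar_red, jar_dark, wash_bottle's own z axis and vertical below 0.15 rad and linear speed of jar_amber below 0.02 m/s and contact force between each of the arm, the fingers and jar_amber below 0.1 N and value of joint drawer below 0.002 m and velocity of joint drawer between -0.005 and 0.005 m/s and contact force between the fingers and push_pad between 5 and 16 N and distance of each of jar_red, jar_dark, wash_bottle from where it was at the start of the episode below 0.02 m); the arm keeps its last pose, push and grip.
It fails at once if the jar with red contents was knocked over or shifted by more than 20 mm (distance of jar_red from where it was at the start of the episode above 0.02 m or angle between jar_red's own z axis and vertical above 0.3 rad).
It fails at once if the jar with dark contents was knocked over or shifted by more than 20 mm (distance of jar_dark from where it was at the start of the episode above 0.02 m or angle between jar_dark's own z axis and vertical above 0.3 rad).
It fails at once if the red wash bottle was knocked over or shifted by more than 20 mm (distance of wash_bottle from where it was at the start of the episode above 0.02 m or angle between wash_bottle's own z axis and vertical above 0.3 rad).
It fails at once if the drawer front was pushed with more than 25 N (contact force between the fingers and drawer_front above 25 N).
It also fails if it takes over 64 s, if anything falls off the work surface, if the arm or the gripper's body presses on something with over 40 N, if the wrist force passes 120 N, or if a joint passes its speed limit or range.

### The arm

A 6-joint arm with a two-finger parallel gripper is mounted at the origin on the work surface. World frame = base frame: x ahead of the robot, y to its left, z up, the work surface at z = 0. Lengths are in m, angles in rad, forces in N, time in s.
With the tool pointing down it reaches from about 0.4 to 0.825 m from the base axis. Payload 7 kg.
Tool frame: the origin (TCP) lies on the centre line of the jaws, within the pads' length; the fingertips stand 14 mm ahead of it and the grasp point (between the pads) lies 5 mm behind it; z points along the fingers, y is the line along which they close (so a half turn about z gives the same grasp; the last joint's range is limited). The gripper opens to 88 mm and grips with 3 to 60 N. Pads are 19 mm wide; open, the fingers measure 130 mm over their backs; the gripper's body (78 mm by 193 mm) begins 47 mm behind the grasp point.
Start: joints at [-0.97, 0.359, 0.012, 0, -1.224, -0.288], TCP at [0.208, -0.642, 0.241] pointing down, gripper open.
Joint ranges: [-3.07, 3.07], [-1.43, 2.12], [-1.02, 1.25], [-3.03, 1.67], [-3.05, -0], [-3.03, 3.03]. Speed limits (rad/s): [2.39, 2.39, 3.01, 3.14, 3.14, 3.14].

### API

Orientations are given as [roll, pitch, yaw] about the fixed x, y, z axes, in that order (R = Rz(yaw) Ry(pitch) Rx(roll)).
In Python, from station import arm gives the robot as it stands.
- The arm moves only by the tool move_arm, never from a script. Its argument "rows" is a list of rows, each an object with "translation": the shift along the tool's x, y, z in cm, a list of three; "rot": the turn, a rotation vector about the tool's x, y, z in degrees, a list of three; "hand": the closure, from 0 (fully open) to 1 (shut). A call has 1 to 8 rows; each row is the pose to reach, as a shift and turn from the pose commanded when the call began, along the tool's axes at that moment; what a row does not reach only later rows make up. A row lasts 1/12 s, in which the tool goes at most 41.7 mm and 7.16 degrees, less where a joint would pass 70% of its speed; a pose out of reach is approached as far as the arm can. A call with a gripper value outside its range is refused whole. The fingers move at their own pace and stop on an object; "squeeze" is the grip in N (left out, the last holds). Time passes only in rows, so rows that repeat a pose let the fingers close. It gives the time, the measured TCP pose, the force, the opening and the grip force at its end, in the units of the state.
- arm.get_state(): the state, without advancing time (a new reading comes with each control period).
- arm.grab_frame(name): name is "side" or "top" or "wrist"; returns (picture, depth): 480x640x3 uint8, red, green, blue; 480x640 float32, m along the optical axis (not along the pixel's ray), 0 where there is no reading.
- arm.camera_params(name): a dict with "vfov" (degrees; the focal length in pixels is half the picture's height over the tangent of half this angle, whatever the lens; pixels are square), "cx", "cy" (the principal point, pixels), "position" and "orientation" of the camera in the world; the wrist camera has in their place "tool_from_camera" (4x4, takes a point from camera to tool coordinates, whose origin is the TCP and whose axes are the flange's). Camera axes: x right, y down, z forward; pixel columns grow to the right and rows downward; lengths in m; the calibration is good to about 2 mm. The wrist camera is an equidistant fisheye: a pixel r from the principal point sees the ray r / f radians off the axis. A picture is of the moment at which its call begins: read the wrist's pose just before it. camera_params takes no time and is no camera call.
- arm.job_done(): hands the job in; it is judged then, once.
Trained networks look in the newest picture that a camera, given by its name, has taken for a name from the list of things; names that differ only in an ending like _2 or _b are one class to them, and where a whole thing is asked for, a point or a joint stands for the part that bears it (a point fixed in the world has none). Each returns a list of dicts, best first, with "p" (0 to 1); they miss things now and then, are a little off and sometimes report something else, mostly with a low value. They report only what shows in the picture. A call takes as long as a camera call. They do not tell look-alikes from the thing itself.
- arm.search_frame(label, camera): "point" ([x, y, z] in m, in the coordinates of the camera as it stood for that picture, good to about 4 mm: the middle of the surface that is visible of it).
- arm.pinpoint(label, camera): "point" ([x, y, z] in m, in the coordinates of the camera as it stood for that picture, good to about 4 mm: a listed point, or the origin of a listed thing).
The state is a dict: "t": time; "q": joint angles; "qd": joint speeds; "joint_efforts": joint torques, N m; "eef_pos": TCP position; "ee_rot": TCP orientation; "force": force on the tool from outside, world axes, zero at the start; "moment": the same for the moment, N m; "width": finger opening in m; "gripper_force": force on a finger pad.
Only numpy, scipy, OpenCV 4.12 (cv2) and the standard library are available. Lean on these libraries where they do the work, as an engineer would, in place of code of your own. Each camera call takes 0.05 s, during which the arm holds its last target. There are 200 camera calls.

## Working session

There is one attempt and no reset: what is moved stays moved. The work goes in short steps, Python scripts to look and compute and a tool call to move; the robot and the scene stay as the last step left them, time stands still between calls to the robot, and variables do not carry over. Pictures are saved under pics/ and viewed, at most 10 in all, crops included, and the job is handed in when it is done.

Besides the shell and the picture viewer there is one more tool, called after "Request:" as name(argument=value, ...) on one line, values as JSON. move_arm: Moves the arm, as the interface text tells. Its arguments: {"type":"object","properties":{"rows":{"type":"array","items":{"type":"object","properties":{"translation":{"type":"array","items":{"type":"number"}},"rot":{"type":"array","items":{"type":"number"}},"hand":{"type":"number"}}}},"squeeze":{"type":"number"}},"required":["rows"]}

```bash
mkdir -p pics; cat > h.py <<'E'
import numpy as np, cv2
from scipy.spatial.transform import Rotation as R
from station import arm
def cam(name):
    p=arm.camera_params(name)
    o=np.array(p['orientation'],float)
    M=o if o.shape==(3,3) else R.from_euler('xyz',o).as_matrix() if o.size==3 else R.from_quat(o).as_matrix()
    return p,M,np.array(p['position'])
def w(name,pt):
    p,M,t=cam(name); return M@np.array(pt)+t
def cloud(name,d):
    p,M,t=cam(name); f=240/np.tan(np.radians(p['vfov']/2))
    v,u=np.mgrid[:480,:640]
    return np.stack([(u-p['cx'])/f*d,(v-p['cy'])/f*d,d],-1)@M.T+t
def save(n,im): cv2.imwrite('pics/'+n,im[...,::-1])
E
python3 - <<'E'
from h import *
print(arm.get_state())
for c in ('side','top'):
    print(arm.camera_params(c))
    im,d=arm.grab_frame(c); save(c+'1.png',im); np.save(c+'1.npy',d)
    for l in ['jar_amber','jar_red','jar_dark','wash_bottle','board','drybox','push_pad','drawer_load','drawer_front']:
        print(c,l,[(round(r['p'],2),w(c,r['point']).round(3).tolist()) for r in arm.pinpoint(l,c)[:4]])
E
```

```text
{'t': 0.0, 'q': array([-9.69924621e-01,  3.59389593e-01,  1.10576531e-02, -3.61950153e-04,
       -1.22411642e+00, -2.88090785e-01]), 'qd': array([ 0.00082027, -0.00063554,  0.00052922,  0.00024705,  0.00054987,
       -0.00186584]), 'joint_efforts': array([-1.29392192e-03, -5.82725573e+01,  2.93055707e+01,  6.99680507e+00,
        7.12796827e-03, -9.40807922e-05]), 'eef_pos': array([ 0.20752641, -0.64180645,  0.23961828]), 'ee_rot': array([ 3.13991202e+00, -1.43193878e-04, -2.82893488e+00]), 'force': array([-0.18920939, -0.35870979,  0.01521002]), 'moment': array([-0.05013722,  0.02425247, -0.01225714]), 'gripper_force': 0.0, 'width': 0.08792319583111745}
{'vfov': 51.61809084807527, 'cx': 314.67556265999275, 'cy': 243.18411132819804, 'position': array([0.21516624, 0.59575341, 0.5778586 ]), 'orientation': array([-2.15117877, -0.02090666, -2.54899557])}
side jar_amber [(0.88, [0.509, -0.42, 0.002]), (0.83, [0.569, -0.28, 0.011]), (0.61, [0.662, -0.43, 0.001])]
side jar_red [(0.63, [0.591, -0.1, 0.008])]
side jar_dark [(0.78, [0.574, -0.187, 0.017]), (0.18, [0.733, -0.181, -0.001])]
si
[... 379 characters left out ...]
18310697, 'position': array([ 0.49965461, -0.0488825 ,  0.989582  ]), 'orientation': array([-2.99778418, -0.02536837, -1.59496917])}
top jar_amber [(0.91, [0.664, -0.429, 0.001]), (0.78, [0.568, -0.279, 0.013]), (0.7, [0.516, -0.414, -0.005]), (0.38, [0.597, -0.097, 0.013])]
top jar_red [(0.7, [0.596, -0.099, 0.013])]
top jar_dark [(0.6, [0.572, -0.184, 0.012]), (0.39, [0.596, -0.101, 0.007]), (0.28, [0.425, 0.195, 0.057])]
top wash_bottle [(0.88, [0.735, -0.185, 0.002])]
top board [(0.71, [0.613, -0.193, 0.0])]
top drybox [(0.7, [0.609, 0.198, 0.001])]
top push_pad [(0.75, [0.426, 0.194, 0.057])]
top drawer_load [(0.74, [0.523, 0.197, 0.016])]
top drawer_front [(0.83, [0.44, 0.199, 0.059])]
```

View pics/top1.png

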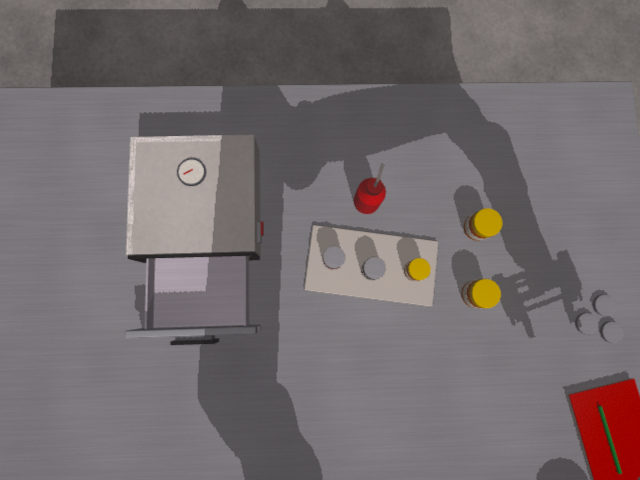

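View pics/side1.png

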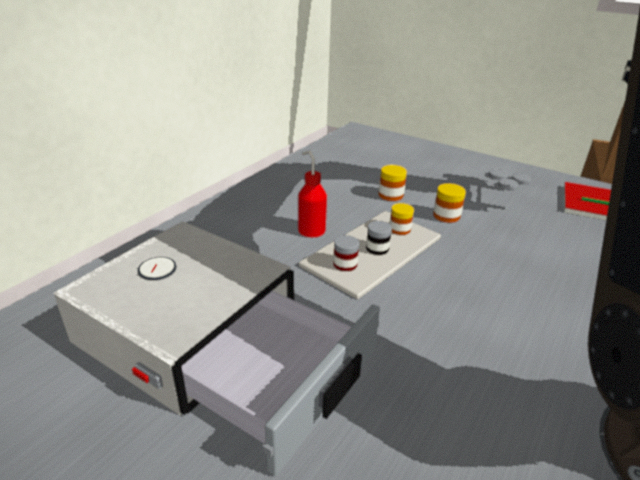

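```bash
python3 - <<'E'
from h import *
d=np.load('top1.npy'); P=cloud('top',d)
for n,c in dict(a=(.568,-.28),b=(.512,-.417),c=(.663,-.43),red=(.594,-.1),dark=(.573,-.186)).items():
    m=(np.hypot(P[...,0]-c[0],P[...,1]-c[1])<.045)&(P[...,2]>.03)&(d>0)
    z=np.percentile(P[m][:,2],90); Q=P[m&(P[...,2]>z-.006)]
    (x,y),r=cv2.minEnclosingCircle(Q[:,:2].astype(np.float32)); print(n,z.round(4),round(x,4),round(y,4),'diam',round(2*r,4),len(Q), 'area d',Q[:,:2].mean(0).round(4))
# drawer front top edge & box front edge, side walls
m=(P[...,0]>.42)&(P[...,0]<.9)&(P[...,1]>.0)&(P[...,1]<.4)&(d>0)
Q=P[m]
f=Q[(Q[:,0]<.5)&(Q[:,2]>.085)]; print('front panel',f.min(0),f.max(0),f.mean(0))
(c,s,a)=cv2.minAreaRect(f[:,:2].astype(np.float32)); print(c,s,a)
b=Q[(Q[:,0]>.52)&(Q[:,2]>.085)];print('box',cv2.minAreaRect(b[:,:2].astype(np.float32)), b.min(0),b.max(0))
E
```

```text
a 0.0692 0.5691 -0.2799 diam 0.0481 385 area d [ 0.5693 -0.2792]
b 0.0741 0.5139 -0.4167 diam 0.0629 682 area d [ 0.5141 -0.4164]
c 0.0743 0.6669 -0.4323 diam 0.0643 637 area d [ 0.6665 -0.4321]
red 0.0693 0.5988 -0.0979 diam 0.0479 385 area d [ 0.5985 -0.0977]
dark 0.0694 0.5732 -0.1836 diam 0.0472 385 area d [ 0.5731 -0.1834]
front panel [0.4427341  0.06490787 0.08508692] [0.45889849 0.32506526 0.10085171] [0.45109511 0.19455364 0.09542293]
(0.4508659243583679, 0.1949869990348816) (0.01518290676176548, 0.2601698040962219) 0.30044862627983093
box ((0.7308745980262756, 0.1971171796321869), (0.2594415843486786, 0.26190412044525146), 0.28271129727363586) [0.60069883 0.06558637 0.08503171] [0.86070405 0.3279189  0.10998219]
```

The top view shows the small amber jar at about (418,270) on the board, 48 mm wide with its top at 0.069. The two larger look-alikes, 63 mm wide, are at (483,293) and (487,223). The drawer is open with its pad at about (195,340). The side view agrees with this.

```bash
cat >> h.py <<'E'
def go(x,y,z,rpy=(np.pi,0,np.pi)):
    s=arm.get_state(); M=R.from_euler('xyz',s['ee_rot'])
    print('t',s['t'],'pos',s['eef_pos'].round(4),'rot',s['ee_rot'].round(3),'F',s['force'].round(1),'w',round(s['width'],4),'gf',s['gripper_force'])
    print('  cm',(M.inv().apply(np.array([x,y,z])-s['eef_pos'])*100).round(2),'deg',np.degrees((M.inv()*R.from_euler('xyz',rpy)).as_rotvec()).round(2))
E
python3 -c "
from h import *
go(.569,-.28,.16);go(.569,-.28,.043)"
```

```text
t 1.0 pos [ 0.2077 -0.6422  0.2406] rot [-3.142  0.    -2.829] F [ 0.7 -0.4  0.1] w 0.0875 gf 0.0
  cm [-45.52  23.35   8.06] deg [-0.    0.   17.92]
t 1.0 pos [ 0.2077 -0.6422  0.2406] rot [-3.142  0.    -2.829] F [ 0.7 -0.4  0.1] w 0.0875 gf 0.0
  cm [-45.52  23.35  19.76] deg [-0.    0.   17.92]
```

Request:
move_arm(rows=[{"translation":[-4,2,0.7],"rot":[0,0,2],"hand":0.2},{"translation":[-8,4,1.4],"rot":[0,0,5],"hand":0.2},{"translation":[-11.5,5.9,2],"rot":[0,0,9],"hand":0.2},{"translation":[-15,7.7,2.7],"rot":[0,0,12],"hand":0.2},{"translation":[-18.5,9.5,3.3],"rot":[0,0,15],"hand":0.2},{"translation":[-22,11.3,3.9],"rot":[0,0,17.9],"hand":0.2},{"translation":[-25.5,13.1,4.5],"rot":[0,0,17.9],"hand":0.2},{"translation":[-29,14.9,5.1],"rot":[0,0,17.9],"hand":0.2}])

```text
t: 1.67
eef_pos: [0.439, -0.4096, 0.1896]
ee_rot: [-3.141, 0.001, -3.141]
force: [0.1, -0.9, 1.2]
width: 0.07
gripper_force: 0.0
```

```bash
python3 -c "
from h import *
go(.569,-.28,.16)"
```

```text
t 1.6667 pos [ 0.439  -0.4096  0.1896] rot [-3.141e+00  1.000e-03 -3.141e+00] F [ 0.1 -0.9  1.2] w 0.07 gf 0.0
  cm [-13.    12.96   2.97] deg [-0.02  0.03  0.01]
```

Request:
move_arm(rows=[{"translation":[-2.8,2.8,0.7],"rot":[0,0,0],"hand":0.2},{"translation":[-5.6,5.6,1.4],"rot":[0,0,0],"hand":0.2},{"translation":[-8.4,8.4,2.1],"rot":[0,0,0],"hand":0.2},{"translation":[-11,11,2.7],"rot":[0,0,0],"hand":0.2},{"translation":[-13,12.9,2.9],"rot":[0,0,0],"hand":0.2},{"translation":[-13,12.9,2.9],"rot":[0,0,0],"hand":0.2}])

```text
t: 2.17
eef_pos: [0.571, -0.2788, 0.1597]
ee_rot: [3.141, 0.0, -3.137]
force: [-0.8, -1.0, 0.4]
width: 0.0702
gripper_force: 0.0
```

```bash
python3 -c "
from h import *
import json
s=arm.get_state();T=np.array(arm.camera_params('wrist')['tool_from_camera'])
im,d=arm.grab_frame('wrist');save('w1.png',im)
M=R.from_euler('xyz',s['ee_rot'])
for r in arm.pinpoint('jar_amber','wrist')[:4]: print(r['p'],M.apply(T[:3,:3]@np.array(r['point'])+T[:3,3])+s['eef_pos'])
go(.569,-.28,.043)"
```

```text
0.9 [ 0.57134994 -0.28112746  0.01190706]
0.63 [ 0.51314415 -0.41631492  0.00114747]
t 2.2667 pos [ 0.5684 -0.2811  0.1602] rot [ 3.142e+00 -1.000e-03 -3.139e+00] F [-0.6 -0.5 -1. ] w 0.07 gf 0.0
  cm [-0.07  0.11 11.72] deg [ 0.   -0.03  0.15]
```

Request:
move_arm(rows=[{"translation":[-0.1,0.1,3],"rot":[0,0,0],"hand":0.2},{"translation":[-0.1,0.1,6],"rot":[0,0,0],"hand":0.2},{"translation":[-0.1,0.1,9],"rot":[0,0,0],"hand":0.2},{"translation":[-0.1,0.1,11],"rot":[0,0,0],"hand":0.2},{"translation":[-0.1,0.1,11.7],"rot":[0,0,0],"hand":0.2},{"translation":[-0.1,0.1,11.7],"rot":[0,0,0],"hand":0.2}])

```text
t: 2.77
eef_pos: [0.567, -0.2818, 0.0419]
ee_rot: [3.141, -0.003, 3.141]
force: [-0.5, 0.3, 0.1]
width: 0.0701
gripper_force: 0.0
```

Request:
move_arm(rows=[{"translation":[0,0,0],"rot":[0,0,0],"hand":0.6},{"translation":[0,0,0],"rot":[0,0,0],"hand":0.6},{"translation":[0,0,0],"rot":[0,0,0],"hand":0.6},{"translation":[0,0,0],"rot":[0,0,0],"hand":0.6},{"translation":[0,0,0],"rot":[0,0,0],"hand":0.6},{"translation":[0,0,0],"rot":[0,0,0],"hand":0.6}], squeeze=15)

```text
t: 3.27
eef_pos: [0.5695, -0.2813, 0.045]
ee_rot: [-3.141, 0.002, -3.141]
force: [-0.5, 2.1, 6.8]
width: 0.0476
gripper_force: 15.0
```

Request:
move_arm(rows=[{"translation":[0,0,-1],"rot":[0,0,0],"hand":0.6},{"translation":[0,0,-3],"rot":[0,0,0],"hand":0.6},{"translation":[0,0,-6],"rot":[0,0,0],"hand":0.6},{"translation":[0,0,-9],"rot":[0,0,0],"hand":0.6},{"translation":[0,0,-12],"rot":[0,0,0],"hand":0.6},{"translation":[0,0,-14],"rot":[0,0,0],"hand":0.6},{"translation":[0,0,-15],"rot":[0,0,0],"hand":0.6},{"translation":[0,0,-15],"rot":[0,0,0],"hand":0.6}])

```text
t: 3.93
eef_pos: [0.5698, -0.2815, 0.1966]
ee_rot: [-3.14, 0.005, -3.141]
force: [1.0, 0.1, -1.7]
width: 0.0477
gripper_force: 15.0
```

```bash
python3 -c "
from h import *
go(.521,.197,.19)"
```

```text
t 3.9333 pos [ 0.5698 -0.2815  0.1966] rot [-3.14   0.005 -3.141] F [ 1.   0.1 -1.7] w 0.0477 gf 14.999946802854538
  cm [ 4.85 47.85  0.59] deg [-0.06  0.26  0.04]
```

Request:
move_arm(rows=[{"translation":[0.3,2,0],"rot":[0,0,0],"hand":0.6},{"translation":[0.6,5,0],"rot":[0,0,0],"hand":0.6},{"translation":[0.9,8.5,0],"rot":[0,0,0],"hand":0.6},{"translation":[1.2,12,0],"rot":[0,0,0],"hand":0.6},{"translation":[1.6,15.5,0],"rot":[0,0,0],"hand":0.6},{"translation":[2,19,0],"rot":[0,0,0],"hand":0.6},{"translation":[2.4,22.5,0],"rot":[0,0,0],"hand":0.6},{"translation":[2.8,26,0],"rot":[0,0,0],"hand":0.6}])

```text
t: 4.6
eef_pos: [0.5391, -0.0197, 0.1917]
ee_rot: [-3.141, -0.003, 3.142]
force: [0.1, -0.3, -2.3]
width: 0.0482
gripper_force: 15.0
```

```bash
python3 -c "
from h import *
go(.521,.197,.19)"
```

```text
t 4.6 pos [ 0.5391 -0.0197  0.1917] rot [-3.141e+00 -3.000e-03  3.142e+00] F [ 0.1 -0.3 -2.3] w 0.0482 gf 14.99856099486351
  cm [ 1.8  21.67  0.17] deg [-0.02 -0.16 -0.  ]
```

Request:
move_arm(rows=[{"translation":[0.3,3.3,0],"rot":[0,0,0],"hand":0.6},{"translation":[0.6,6.8,0],"rot":[0,0,0],"hand":0.6},{"translation":[0.9,10.3,0],"rot":[0,0,0],"hand":0.6},{"translation":[1.2,13.8,0],"rot":[0,0,0],"hand":0.6},{"translation":[1.5,17,0],"rot":[0,0,0],"hand":0.6},{"translation":[1.8,20,0],"rot":[0,0,0],"hand":0.6},{"translation":[1.8,21.5,0],"rot":[0,0,0],"hand":0.6},{"translation":[1.8,21.5,0],"rot":[0,0,0],"hand":0.6}])

```text
t: 5.27
eef_pos: [0.5218, 0.1962, 0.1918]
ee_rot: [-3.14, -0.002, -3.138]
force: [1.0, -0.7, -0.7]
width: 0.048
gripper_force: 15.0
```

```bash
python3 -c "
from h import *
im,d=arm.grab_frame('side');save('s2.png',im)
for l in ('jar_amber','drawer_load'): print(l,[(round(r['p'],2),w('side',r['point']).round(3).tolist()) for r in arm.pinpoint(l,'side')[:4]])
go(.521,.197,.055)"
```

```text
jar_amber [(0.91, [0.52, 0.197, 0.157]), (0.9, [0.51, -0.419, 0.002]), (0.67, [0.661, -0.436, 0.001])]
drawer_load [(0.84, [0.523, 0.194, 0.024])]
t 5.4167 pos [0.5219 0.1931 0.1924] rot [-3.140e+00 -2.000e-03 -3.141e+00] F [ 0.4 -0.2 -1.1] w 0.0479 gf 14.999819844961166
  cm [ 0.06  0.4  13.74] deg [-0.07 -0.11  0.03]
```

View pics/s2.png

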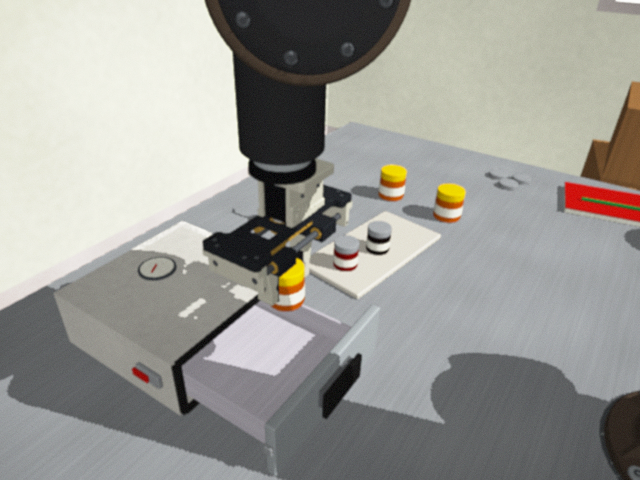

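The jar is held upright over the open drawer at about (288,288). Lowering it now, slowly near the floor.

Request:
move_arm(rows=[{"translation":[0,0.2,3],"rot":[0,0,0],"hand":0.6},{"translation":[0,0.2,6],"rot":[0,0,0],"hand":0.6},{"translation":[0,0.2,9],"rot":[0,0,0],"hand":0.6},{"translation":[0,0.2,11.5],"rot":[0,0,0],"hand":0.6},{"translation":[0,0.2,12.8],"rot":[0,0,0],"hand":0.6},{"translation":[0,0.2,13.4],"rot":[0,0,0],"hand":0.6},{"translation":[0,0.2,13.6],"rot":[0,0,0],"hand":0.6},{"translation":[0,0.2,13.6],"rot":[0,0,0],"hand":0.6}])

```text
t: 6.08
eef_pos: [0.5228, 0.1951, 0.0576]
ee_rot: [-3.141, -0.0, 3.141]
force: [-1.3, -0.1, -1.6]
width: 0.0479
gripper_force: 15.0
```

Request:
move_arm(rows=[{"translation":[0,0,0.1],"rot":[0,0,0],"hand":0.6},{"translation":[0,0,0.2],"rot":[0,0,0],"hand":0.6},{"translation":[0,0,0.2],"rot":[0,0,0],"hand":0.6}])

```text
t: 6.33
eef_pos: [0.5229, 0.196, 0.0564]
ee_rot: [3.141, 0.001, -3.141]
force: [-0.7, -0.1, -1.3]
width: 0.0475
gripper_force: 15.0
```

Request:
move_arm(rows=[{"translation":[0,0,0.1],"rot":[0,0,0],"hand":0.6},{"translation":[0,0,0.2],"rot":[0,0,0],"hand":0.6},{"translation":[0,0,0.2],"rot":[0,0,0],"hand":0.6}])

```text
t: 6.58
eef_pos: [0.5225, 0.1959, 0.0536]
ee_rot: [3.141, 0.0, -3.141]
force: [-0.3, -0.8, -1.7]
width: 0.048
gripper_force: 15.0
```

Request:
move_arm(rows=[{"translation":[0,0,0.1],"rot":[0,0,0],"hand":0.6},{"translation":[0,0,0.1],"rot":[0,0,0],"hand":0.6}])

```text
t: 6.75
eef_pos: [0.5225, 0.1958, 0.0524]
ee_rot: [-3.142, -0.0, -3.141]
force: [-0.1, 0.4, -1.4]
width: 0.0475
gripper_force: 15.0
```

Request:
move_arm(rows=[{"translation":[0,0,0.1],"rot":[0,0,0],"hand":0.6},{"translation":[0,0,0.1],"rot":[0,0,0],"hand":0.6}])

```text
t: 6.92
eef_pos: [0.5224, 0.1958, 0.0514]
ee_rot: [-3.141, -0.0, -3.141]
force: [-0.0, -0.1, -1.1]
width: 0.0478
gripper_force: 15.0
```

Request:
move_arm(rows=[{"translation":[0,0,0.1],"rot":[0,0,0],"hand":0.6},{"translation":[0,0,0.1],"rot":[0,0,0],"hand":0.6},{"translation":[0,0,0.1],"rot":[0,0,0],"hand":0.6}])

```text
t: 7.17
eef_pos: [0.5229, 0.1959, 0.051]
ee_rot: [3.141, 0.001, -3.141]
force: [0.1, -2.8, 4.6]
width: 0.0477
gripper_force: 15.0
```

Request:
move_arm(rows=[{"translation":[0,0,0.1],"rot":[0,0,0],"hand":0.6},{"translation":[0,0,0.1],"rot":[0,0,0],"hand":0.6},{"translation":[0,0,0.1],"rot":[0,0,0],"hand":0.6}])

```text
t: 7.42
eef_pos: [0.5236, 0.1959, 0.051]
ee_rot: [3.141, 0.002, -3.141]
force: [-0.2, -3.2, 11.5]
width: 0.0478
gripper_force: 15.0
```

Request:
move_arm(rows=[{"translation":[0,0,-0.1],"rot":[0,0,0],"hand":0.6},{"translation":[0,0,-0.1],"rot":[0,0,0],"hand":0.05},{"translation":[0,0,-0.1],"rot":[0,0,0],"hand":0.05},{"translation":[0,0,-0.1],"rot":[0,0,0],"hand":0.05},{"translation":[0,0,-0.1],"rot":[0,0,0],"hand":0.05},{"translation":[0,0,-0.1],"rot":[0,0,0],"hand":0.05},{"translation":[0,0,-0.1],"rot":[0,0,0],"hand":0.05},{"translation":[0,0,-0.1],"rot":[0,0,0],"hand":0.05}])

```text
t: 8.08
eef_pos: [0.5225, 0.1958, 0.0505]
ee_rot: [-3.141, -0.0, -3.141]
force: [-0.0, 0.7, -0.8]
width: 0.0826
gripper_force: 0.0
```

Request:
move_arm(rows=[{"translation":[0,0,-2],"rot":[0,0,0],"hand":0.05},{"translation":[0,0,-4],"rot":[0,0,0],"hand":0.05},{"translation":[0,0,-7],"rot":[0,0,0],"hand":0.05},{"translation":[0,0,-10],"rot":[0,0,0],"hand":0.05},{"translation":[0,0,-13],"rot":[0,0,0],"hand":0.05},{"translation":[0,0,-15],"rot":[0,0,0],"hand":0.05},{"translation":[0,0,-15],"rot":[0,0,0],"hand":0.05}])

```text
t: 8.67
eef_pos: [0.5247, 0.197, 0.2057]
ee_rot: [3.138, 0.007, -3.14]
force: [1.0, 1.0, 0.3]
width: 0.0834
gripper_force: 0.0
```

```bash
python3 -c "
from h import *
im,d=arm.grab_frame('side');save('s3.png',im)
for l in ('jar_amber','drawer_load','push_pad','drybox'): print(l,[(round(r['p'],2),w('side',r['point']).round(3).tolist()) for r in arm.pinpoint(l,'side')[:4]])
rp=(R.from_euler('y',-25,degrees=True)*R.from_euler('xyz',[np.pi,0,np.pi])).as_euler('xyz')
go(.36,.195,.2,rp)
print(R.from_euler('xyz',rp).apply([0,0,1]),rp)"
```

```text
jar_amber [(0.92, [0.507, -0.421, -0.0]), (0.68, [0.519, 0.196, 0.021]), (0.58, [0.662, -0.431, -0.002])]
drawer_load [(0.85, [0.523, 0.192, 0.021])]
push_pad [(0.98, [0.427, 0.195, 0.059])]
drybox [(0.94, [0.608, 0.197, 0.002])]
t 8.9167 pos [0.5219 0.1954 0.1994] rot [-3.141e+00 -2.000e-03 -3.141e+00] F [-0.3 -0.   0.3] w 0.0832 gf 0.0
  cm [16.19 -0.04 -0.03] deg [ -0.06 -25.1    0.03]
[ 4.22618262e-01  7.07088698e-17 -9.06307787e-01] [3.14159265 0.43633231 3.14159265]
```

View pics/s3.png

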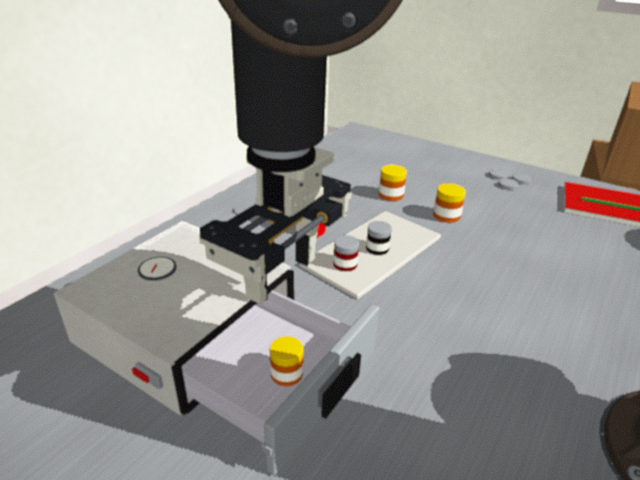

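The jar stands upright in the drawer at about (287,360), let go. Next I back off in front of the drawer, close the fingers and tilt the tips forward.

Request:
move_arm(rows=[{"translation":[3,0,0],"rot":[0,-3,0],"hand":1},{"translation":[6,0,0],"rot":[0,-6,0],"hand":1},{"translation":[9,0,0],"rot":[0,-9,0],"hand":1},{"translation":[11.5,0,0],"rot":[0,-12,0],"hand":1},{"translation":[13,0,0],"rot":[0,-15,0],"hand":1},{"translation":[13.5,0,0],"rot":[0,-15,0],"hand":1},{"translation":[13.5,0,0],"rot":[0,-15,0],"hand":1}])

```text
t: 9.5
eef_pos: [0.3858, 0.195, 0.1998]
ee_rot: [-3.141, 0.261, -3.138]
force: [1.0, 0.6, -0.4]
width: 0.0422
gripper_force: 0.0
```

```bash
cat >> h.py <<'E'
rp=(R.from_euler('y',-15,degrees=True)*R.from_euler('xyz',[np.pi,0,np.pi])).as_euler('xyz')
E
python3 -c "
from h import *
go(.387,.195,.068,rp); print(arm.get_state()['q'].round(3))"
```

```text
t 9.5 pos [0.3858 0.195  0.1998] rot [-3.141  0.261 -3.138] F [ 1.   0.6 -0.4] w 0.0422 gf 0.0
  cm [ 3.29  0.02 12.76] deg [ 0.   -0.03  0.22]
[ 1.133 -0.169 -0.841  0.328 -0.813 -2.916]
```

Request:
move_arm(rows=[{"translation":[-0.6,0,0.9],"rot":[0,0,0],"hand":1},{"translation":[-0.2,0,3],"rot":[0,0,0],"hand":1},{"translation":[0.3,0,5],"rot":[0,0,0],"hand":1},{"translation":[0.8,0,7],"rot":[0,0,0],"hand":1},{"translation":[0.8,0,7],"rot":[0,0,0],"hand":1},{"translation":[0.8,0,7],"rot":[0,0,0],"hand":1}])

```text
t: 10.0
eef_pos: [0.3984, 0.195, 0.1301]
ee_rot: [-3.138, 0.26, -3.141]
force: [0.9, -0.3, 1.1]
width: 0.003
gripper_force: 0.0
```

```bash
python3 -c "
from h import *
go(.397,.195,.068,rp); print(arm.get_state()['q'].round(3))"
```

```text
t 10.0 pos [0.3984 0.195  0.1301] rot [-3.138  0.26  -3.141] F [ 0.9 -0.3  1.1] w 0.003 gf 0.0
  cm [1.73 0.02 5.96] deg [-0.21 -0.11  0.01]
[ 1.074 -0.048 -0.96   0.43  -0.578 -2.997]
```

Request:
move_arm(rows=[{"translation":[0,0,0],"rot":[0,4,0],"hand":1},{"translation":[0,0,0],"rot":[0,8,0],"hand":1},{"translation":[0,0,0],"rot":[0,11,0],"hand":1},{"translation":[0,0,0],"rot":[0,11,0],"hand":1}])

```text
t: 10.33
eef_pos: [0.4003, 0.1988, 0.1328]
ee_rot: [3.138, 0.069, 3.141]
force: [1.2, 1.9, 1.0]
width: 0.0005
gripper_force: 0.0
```

```bash
python3 -c "
from h import *
rp=(R.from_euler('y',-4,degrees=True)*R.from_euler('xyz',[np.pi,0,np.pi])).as_euler('xyz')
go(.399,.195,.064,rp); print(arm.get_state()['q'].round(3))"
```

```text
t 10.3333 pos [0.4003 0.1988 0.1328] rot [3.138 0.069 3.141] F [1.2 1.9 1. ] w 0.0005 gf 0.0
  cm [ 0.61 -0.41  6.86] deg [ 0.23 -0.07 -0.01]
[ 0.952  0.047 -0.699  0.076 -0.784 -2.575]
```

Request:
move_arm(rows=[{"translation":[0.1,-0.2,2],"rot":[0,0,0],"hand":1},{"translation":[0.3,-0.3,4],"rot":[0,0,0],"hand":1},{"translation":[0.5,-0.3,6],"rot":[0,0,0],"hand":1},{"translation":[0.5,-0.3,6.7],"rot":[0,0,0],"hand":1},{"translation":[0.5,-0.3,6.7],"rot":[0,0,0],"hand":1},{"translation":[0.5,-0.3,6.7],"rot":[0,0,0],"hand":1}])

```text
t: 10.83
eef_pos: [0.3979, 0.1931, 0.0644]
ee_rot: [-3.141, 0.07, -3.141]
force: [-0.4, 0.0, 0.4]
width: 0.0005
gripper_force: 0.0
```

```bash
python3 -c "
from h import *
rp=(R.from_euler('y',-4,degrees=True)*R.from_euler('xyz',[np.pi,0,np.pi])).as_euler('xyz')
go(.54,.196,.065,rp); print(arm.get_state()['q'].round(3))
im,d=arm.grab_frame('side');save('s4.png',im)"
```

```text
t 10.8333 pos [0.3979 0.1931 0.0644] rot [-3.141  0.07  -3.141] F [-0.4  0.   0.4] w 0.0005 gf 0.0
  cm [-14.18   0.27   0.94] deg [-0.    0.03  0.06]
[ 0.951  0.148 -0.805  0.105 -0.579 -2.607]
```

View pics/s4.png

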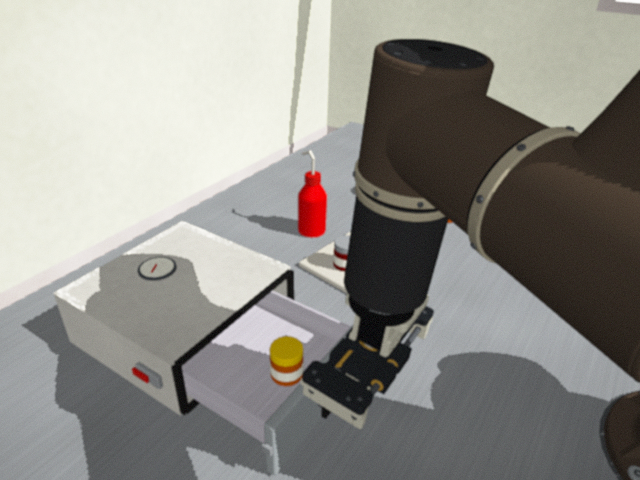

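The closed fingers are in front of the pad at about (325,410) and the gripper body clears the panel. Pushing slowly now.

Request:
move_arm(rows=[{"translation":[-0.5,0,0],"rot":[0,0,0],"hand":1},{"translation":[-1,0,0],"rot":[0,0,0],"hand":1},{"translation":[-1.3,0,0.1],"rot":[0,0,0],"hand":1},{"translation":[-1.6,0,0.1],"rot":[0,0,0],"hand":1},{"translation":[-1.9,0,0.1],"rot":[0,0,0],"hand":1},{"translation":[-2.2,0,0.1],"rot":[0,0,0],"hand":1},{"translation":[-2.5,0,0.1],"rot":[0,0,0],"hand":1},{"translation":[-2.8,0,0.1],"rot":[0,0,0],"hand":1}])

```text
t: 11.55
eef_pos: [0.4257, 0.1926, 0.0645]
ee_rot: [-3.141, 0.069, -3.141]
force: [-2.0, 1.2, -1.5]
width: 0.0002
gripper_force: 0.9
```

Request:
move_arm(rows=[{"translation":[-0.3,0,0],"rot":[0,0,0],"hand":1},{"translation":[-0.6,0,0],"rot":[0,0,0],"hand":1},{"translation":[-1,0,0.1],"rot":[0,0,0],"hand":1},{"translation":[-1.4,0,0.1],"rot":[0,0,0],"hand":1},{"translation":[-1.8,0,0.1],"rot":[0,0,0],"hand":1},{"translation":[-2.2,0,0.1],"rot":[0,0,0],"hand":1},{"translation":[-2.6,0,0.2],"rot":[0,0,0],"hand":1},{"translation":[-3,0,0.2],"rot":[0,0,0],"hand":1}])

```text
t: 12.22
eef_pos: [0.4561, 0.1927, 0.0647]
ee_rot: [-3.142, 0.07, -3.141]
force: [-1.3, 0.7, -1.3]
width: 0.0003
gripper_force: 0.9
```

```bash
python3 -c "
from h import *
im,d=arm.grab_frame('side')
for l in ('jar_amber','drawer_load','push_pad','drawer_front'): print(l,[(round(r['p'],2),w('side',r['point']).round(3).tolist()) for r in arm.pinpoint(l,'side')[:4]])
rp=(R.from_euler('y',-4,degrees=True)*R.from_euler('xyz',[np.pi,0,np.pi])).as_euler('xyz')
go(.54,.196,.065,rp); print(arm.get_state()['q'].round(3))"
```

```text
jar_amber [(0.8, [0.56, 0.195, 0.015])]
drawer_load [(0.77, [0.565, 0.195, 0.02])]
push_pad []
drawer_front []
t 12.4667 pos [0.456  0.193  0.0649] rot [ 3.141  0.07  -3.141] F [0.1 0.8 0.6] w 0.0004 gf 0.0
  cm [-8.38  0.3   0.58] deg [0.03 0.03 0.02]
[ 0.838  0.226 -0.689  0.091 -0.61  -2.482]
```

Request:
move_arm(rows=[{"translation":[-0.3,0,0],"rot":[0,0,0],"hand":1},{"translation":[-0.7,0,0],"rot":[0,0,0],"hand":1},{"translation":[-1.1,0,0.1],"rot":[0,0,0],"hand":1},{"translation":[-1.5,0,0.1],"rot":[0,0,0],"hand":1},{"translation":[-1.9,0,0.1],"rot":[0,0,0],"hand":1},{"translation":[-2.3,0,0.2],"rot":[0,0,0],"hand":1},{"translation":[-2.7,0,0.2],"rot":[0,0,0],"hand":1},{"translation":[-3.1,0,0.2],"rot":[0,0,0],"hand":1}])

```text
t: 13.13
eef_pos: [0.4871, 0.1927, 0.0647]
ee_rot: [-3.141, 0.069, -3.141]
force: [-2.5, -0.2, -1.2]
width: 0.0005
gripper_force: 0.9
```

Request:
move_arm(rows=[{"translation":[-0.4,0,0],"rot":[0,0,0],"hand":1},{"translation":[-0.8,0,0],"rot":[0,0,0],"hand":1},{"translation":[-1.2,0,0.1],"rot":[0,0,0],"hand":1},{"translation":[-1.6,0,0.1],"rot":[0,0,0],"hand":1},{"translation":[-2,0,0.1],"rot":[0,0,0],"hand":1},{"translation":[-2.4,0,0.2],"rot":[0,0,0],"hand":1},{"translation":[-2.8,0,0.2],"rot":[0,0,0],"hand":1},{"translation":[-3.2,0,0.2],"rot":[0,0,0],"hand":1}])

```text
t: 13.8
eef_pos: [0.5191, 0.1928, 0.065]
ee_rot: [-3.142, 0.07, -3.141]
force: [-2.0, 0.9, -1.7]
width: 0.0004
gripper_force: 0.9
```

Request:
move_arm(rows=[{"translation":[-0.3,0,0],"rot":[0,0,0],"hand":1},{"translation":[-0.6,0,0],"rot":[0,0,0],"hand":1},{"translation":[-0.9,0,0.1],"rot":[0,0,0],"hand":1},{"translation":[-1.2,0,0.1],"rot":[0,0,0],"hand":1},{"translation":[-1.4,0,0.1],"rot":[0,0,0],"hand":1},{"translation":[-1.6,0,0.1],"rot":[0,0,0],"hand":1},{"translation":[-1.8,0,0.1],"rot":[0,0,0],"hand":1},{"translation":[-2,0,0.1],"rot":[0,0,0],"hand":1}])

```text
t: 14.47
eef_pos: [0.5389, 0.1928, 0.0655]
ee_rot: [-3.142, 0.07, -3.141]
force: [-1.5, 0.4, -0.7]
width: 0.0002
gripper_force: 0.8
```

```bash
python3 -c "
from h import *
im,d=arm.grab_frame('top'); P=cloud('top',d)
m=(P[...,0]>.5)&(P[...,0]<.7)&(P[...,1]>.06)&(P[...,1]<.11)&(P[...,2]>.085)&(P[...,2]<.115)
h=np.histogram(P[m][:,0],np.arange(.52,.64,.004)); print([(round(b,3),int(n)) for b,n in zip(h[1],h[0])])
save('t5.png',im)
go(.56,.196,.065); print(arm.get_state()['q'].round(3))"
```

```text
[(np.float64(0.52), 0), (np.float64(0.524), 0), (np.float64(0.528), 0), (np.float64(0.532), 0), (np.float64(0.536), 0), (np.float64(0.54), 0), (np.float64(0.544), 0), (np.float64(0.548), 0), (np.float64(0.552), 0), (np.float64(0.556), 0), (np.float64(0.56), 0), (np.float64(0.564), 0), (np.float64(0.568), 30), (np.float64(0.572), 39), (np.float64(0.576), 39), (np.float64(0.58), 42), (np.float64(0.584), 6), (np.float64(0.588), 0), (np.float64(0.592), 0), (np.float64(0.596), 0), (np.float64(0.6), 32), (np.float64(0.604), 39), (np.float64(0.608), 48), (np.float64(0.612), 43), (np.float64(0.616), 43), (np.float64(0.62), 42), (np.float64(0.624), 45), (np.float64(0.628), 45), (np.float64(0.632), 43)]
t 14.5167 pos [0.5393 0.1929 0.0656] rot [-3.142  0.07  -3.141] F [ 0.4 -0.6 -0.9] w 0.0002 gf 0.4097724676466896
  cm [-2.06  0.31  0.2 ] deg [-0.    4.01  0.03]
[ 0.715  0.334 -0.514  0.074 -0.671 -2.342]
```

Request:
move_arm(rows=[{"translation":[-0.2,0,0],"rot":[0,0,0],"hand":1},{"translation":[-0.4,0,0],"rot":[0,0,0],"hand":1},{"translation":[-0.6,0,0],"rot":[0,0,0],"hand":1},{"translation":[-0.8,0,0.1],"rot":[0,0,0],"hand":1},{"translation":[-1,0,0.1],"rot":[0,0,0],"hand":1},{"translation":[-1.2,0,0.1],"rot":[0,0,0],"hand":1},{"translation":[-1.4,0,0.1],"rot":[0,0,0],"hand":1},{"translation":[-1.4,0,0.1],"rot":[0,0,0],"hand":1}])

```text
t: 15.18
eef_pos: [0.5533, 0.1929, 0.0655]
ee_rot: [3.142, 0.07, -3.141]
force: [-1.0, 0.4, -0.6]
width: 0.0003
gripper_force: 0.4
```

Request:
move_arm(rows=[{"translation":[-0.1,0,0],"rot":[0,0,0],"hand":1},{"translation":[-0.2,0,0],"rot":[0,0,0],"hand":1},{"translation":[-0.3,0,0],"rot":[0,0,0],"hand":1},{"translation":[-0.3,0,0],"rot":[0,0,0],"hand":1}])

```text
t: 15.52
eef_pos: [0.5559, 0.1928, 0.0657]
ee_rot: [-3.141, 0.07, -3.141]
force: [-1.6, 0.2, -1.1]
width: 0.0006
gripper_force: 0.9
```

Request:
move_arm(rows=[{"translation":[-0.1,0,0],"rot":[0,0,0],"hand":1},{"translation":[-0.2,0,0],"rot":[0,0,0],"hand":1},{"translation":[-0.2,0,0],"rot":[0,0,0],"hand":1}])

```text
t: 15.77
eef_pos: [0.5574, 0.1928, 0.0656]
ee_rot: [-3.141, 0.069, -3.141]
force: [-4.3, 2.0, -0.3]
width: 0.0003
gripper_force: 2.4
```

Request:
move_arm(rows=[{"translation":[-0.1,0,0],"rot":[0,0,0],"hand":1},{"translation":[-0.2,0,0],"rot":[0,0,0],"hand":1},{"translation":[-0.2,0,0],"rot":[0,0,0],"hand":1},{"translation":[-0.2,0,0],"rot":[0,0,0],"hand":1}])

```text
t: 16.1
eef_pos: [0.5588, 0.1928, 0.0657]
ee_rot: [-3.141, 0.068, -3.141]
force: [-7.4, 2.5, 0.3]
width: 0.0005
gripper_force: 3.7
```

Request:
move_arm(rows=[{"translation":[-0.1,0,0],"rot":[0,0,0],"hand":1},{"translation":[-0.1,0,0],"rot":[0,0,0],"hand":1},{"translation":[-0.1,0,0],"rot":[0,0,0],"hand":1}])

```text
t: 16.35
eef_pos: [0.5595, 0.1928, 0.0657]
ee_rot: [-3.141, 0.068, -3.141]
force: [-9.5, 4.3, 1.1]
width: 0.0005
gripper_force: 4.4
```

Request:
move_arm(rows=[{"translation":[0,0,0],"rot":[0,0,0],"hand":1},{"translation":[0,0,0],"rot":[0,0,0],"hand":1},{"translation":[0,0,0],"rot":[0,0,0],"hand":1},{"translation":[0,0,0],"rot":[0,0,0],"hand":1},{"translation":[0,0,0],"rot":[0,0,0],"hand":1},{"translation":[0,0,0],"rot":[0,0,0],"hand":1}])

```text
t: 16.85
eef_pos: [0.5595, 0.1927, 0.0657]
ee_rot: [-3.141, 0.068, -3.141]
force: [-8.6, 3.1, 1.0]
width: 0.0006
gripper_force: 4.4
```

```bash
python3 -c "
from h import *
F=[]
for i in range(8):
    im,d=arm.grab_frame('top'); s=arm.get_state(); F.append(s['force']); 
print(np.mean(F,0),np.std(F,0),s['eef_pos'],s['t'])
P=cloud('top',d)
m=(P[...,0]>.5)&(P[...,0]<.7)&(P[...,1]>.06)&(P[...,1]<.11)&(P[...,2]>.085)&(P[...,2]<.115)
print(np.sort(P[m][:,0])[5:10]); h=np.histogram(P[m][:,0],np.arange(.576,.62,.002)); print(h[0].tolist())
save('t6.png',im); im,d=arm.grab_frame('side'); save('s6.png',im)
for l in ('jar_red','jar_dark','wash_bottle'): print(l,[(round(r['p'],2),w('side',r['point']).round(3).tolist()) for r in arm.pinpoint(l,'side')[:2]])
"
```

```text
[-8.9400562   4.11406655  1.22527928] [0.58735496 0.49931768 0.2516674 ] [0.55946537 0.19275241 0.06567325] 17.25
[0.58698867 0.5874968  0.58757376 0.58760178 0.58762026]
[0, 0, 0, 0, 0, 17, 22, 18, 16, 22, 19, 16, 20, 27, 19, 22, 25, 20, 22, 20, 21, 21]
jar_red []
jar_dark [(0.64, [0.571, -0.188, 0.017])]
wash_bottle [(0.71, [0.607, 0.198, 0.004])]
```

View pics/s6.png

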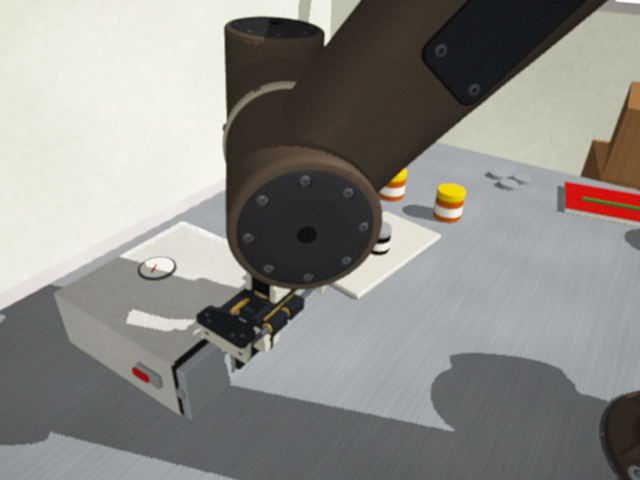

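The drawer front sits flush on the seal at about (185,390), with no gap in the depth data. The push is steady at about 9 to 10 N.

```bash
python3 -c "
from h import *
print(arm.job_done())"
```

```text
the job is handed in; nothing more can be done
None
```

The amber jar stands upright in the shut drawer and the fingertips are still pressing the pad at a steady 9–10 N; I handed the job in at about 17 s, and no verdict was returned.

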